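# Clamp a battery cell in the cell tester

## Task

Pick up the loose 120 mm cell with the 28 mm thick case and set it down in the empty bay of the open cell tester, lying along the bay on its long narrow side as it lies now; do not drop it. Then press the tester's sprung lever down until its catch holds it, and leave it latched with the cell clamped.

Things in the scene. Friction and masses are not known exactly. Their poses are not given: they have to be found in the camera images.
- cell: Cell to load: aluminium case lying on its long narrow side on the bench, 120 mm long (x, with a 4 mm brass stud in each end), 28 mm thick (y), 50 mm tall (z), 0.2 to 0.5 kg, both ends alike. Origin: centre of its underside. Similar bystanders: a short cell (70 mm), a thick one (50 mm), one already shut in the other tester.
- bay (a point): Centre of the empty bay's floor in the open tester (fixed dark plate 308 x 90 mm), 12 mm above the bench; x along the bay, away from the lever's pad. Lever up, the bay is 135 mm long from above (x = -67 to +68), 40 mm wide between four corner guides 12 mm tall; the 70 mm between guides is open for fingers. End block at x = +68, 50 mm tall; hinge and cheeks at x = -67 to -93, 80 mm tall.
- lever (a joint): Lever of the open tester, rad: 0 = up (sprung), grows as it is pressed. Closing, its foot pushes the cell's end up to 18 mm along the bay onto the sprung contact. A catch snaps over the lever just before the end stop (0.64) and then holds it near 0.57; it takes about 10 N on the pad. Let go earlier, it springs back up.
- lever_pad (a point): Middle of the top of the black pad (36 x 40 mm) at the lever's free end, on the bay's axis; moves with the lever. Lever up: bay x = -178 mm, 113 mm above the bay floor, sloping 20 degrees up to its free end. Held by the catch: x = -186 mm, 52 mm above the floor; at the end stop 44 mm. A catch post, 76 mm above the floor, stands 30 to 45 mm from it towards the bay.
There are look-alikes about, which are no part of the job. What is shaped like the cell but brown, pink or turquoise is not meant.

How it is judged:
By the outcome, as a careful person would: the job done as asked, in the order asked, and still so for the second after the job is handed in, with the robot touching nothing.
It also fails if it takes over 64 s, if anything falls off the work surface, if the arm or the gripper's body presses on something with over 40 N, if the wrist force passes 120 N, or if a joint passes its speed limit or range.

## Robot

A 6-joint arm with a two-finger parallel gripper is mounted at the origin on the work surface. World frame = base frame: x ahead of the robot, y to its left, z up, the work surface at z = 0. Lengths are in mm, angles in rad, forces in N, time in s.
With the tool pointing down it reaches from about 300 to 775 mm from the base axis. Payload 14.6 kg.
Tool frame: the origin (TCP) lies at the very end of the fingers, on their centre line; the grasp point (between the pads) lies 19 mm behind it (grip_point_offset is the distance from the TCP to the grasp point, in mm); z points along the fingers, y is the line along which they close (so a half turn about z gives the same grasp; the last joint's range is limited). The gripper opens to 94 mm and grips with 3 to 60 N. Pads are 16 mm wide; open, the fingers measure 119 mm over their backs; the gripper's body (75 mm by 177 mm) begins 78 mm behind the grasp point.
Start: joints at [1.272, 0.3, 1.521, -0, 1.321, -0.067], TCP at [126.349, 535.28, 205.446] pointing down, gripper open.
Joint ranges: [-3.03, 3.03], [-0.79, 2.21], [0.23, 2.52], [-1.04, 4.18], [0, 3.07], [-2.55, 2.55]. Speed limits (rad/s): [2.22, 2.22, 2.57, 3.14, 3.14, 3.14].

## Interface

Orientations are given as [roll, pitch, yaw] about the fixed x, y, z axes, in that order (R = Rz(yaw) Ry(pitch) Rx(roll)).
In Python, from cell import read_state, camera, camera_info, sign_off, grip_point_offset gives the robot as it stands.
- The arm moves only by the shell command python3 -m handwheel 'ROWS' [FORCE]. ROWS is text: rows parted by semicolons, each of 5 numbers parted by spaces: the shift along the world's x, y, z in units of 40 mm (1.0 is 40 mm), then the turn about the world's z in units of 5 degrees (1.0 is 5 degrees), then the closure, from 0 (fully open) to 1 (shut). In form: dx dy dz yaw gripper; .... A call has 1 to 12 rows; each row shifts and turns the commanded pose from where the row before left it; what a row does not reach is not made up. A row lasts 1/12 s, in which the tool goes at most 41.7 mm and 7.16 degrees, less where a joint would pass 70% of its speed; a pose out of reach is approached as far as the arm can. A call is refused whole if a number of a shift passes 1 or a number of a turn 1, either way. A call with a gripper value outside its range is refused whole. The fingers move at their own pace and stop on an object; FORCE is the grip in N (left out, the last holds). Time passes only in rows, so rows that do not move let the fingers close. It gives the time, the measured TCP pose, the force, the opening and the grip force at its end, in the units of the state.
- read_state(): the state, without advancing time (a new reading comes with each control period).
- camera(name): name is "scene" or "top" or "wrist"; returns (picture, depth): 480x640x3 uint8, red, green, blue; 480x640 float32, mm along the optical axis (not along the pixel's ray), 0 where there is no reading.
- camera_info(name): a dict with "intrinsics" (3x3 intrinsics, pixels), "world_from_camera" (4x4, takes a point from camera to world coordinates). Camera axes: x right, y down, z forward; pixel columns grow to the right and rows downward; lengths in mm; the calibration is good to about 2 mm. The wrist camera is an equidistant fisheye: a pixel r from the principal point sees the ray r / f radians off the axis. A picture is of the moment at which its call begins: read the wrist's pose just before it. camera_info takes no time and is no camera call; for the wrist camera it gives the pose at the moment of the call.
- sign_off(): hands the job in; it is judged then, once.
The state is a dict: "clock": time; "joints": joint angles; "qd": joint speeds; "effort": joint torques, N m; "eef_pos": TCP position; "eef_rot": TCP orientation; "wrist_force": force on the tool from outside, world axes, zero at the start; "moment": the same for the moment, N m; "finger_gap": finger opening in mm; "finger_force": force on a finger pad.
Only numpy, scipy, OpenCV 4.12 (cv2) and the standard library are available. Lean on these libraries where they do the work, as an engineer would, in place of code of your own. Each camera call takes 0.05 s, during which the arm holds its last target. There are 200 camera calls.

## Working session

There is one attempt and no reset: what is moved stays moved. The work goes in short steps, Python scripts to look and compute and a shell command to move; the robot and the scene stay as the last step left them, time stands still between calls to the robot, and variables do not carry over. Pictures are saved under pics/ and viewed, at most 10 in all, crops included, and the job is handed in when it is done.

```bash
mkdir -p pics; cat > h.py <<'E'
import numpy as np, cv2
from cell import *
def snap(n, f):
    im,d=camera(n); cv2.imwrite(f'pics/{f}.png',im[:,:,::-1]); np.save(f'pics/{f}.npy',d); return im,d
def world(n,d):
    i=camera_info(n); K=np.array(i['intrinsics']); T=np.array(i['world_from_camera'])
    v,u=np.mgrid[:480,:640]
    P=np.stack([(u-K[0,2])/K[0,0]*d,(v-K[1,2])/K[1,1]*d,d,np.ones_like(d)],-1)
    return (P@T.T)[...,:3]
E
python3 - <<'E'
from h import *
im,d=snap('top','top'); W=world('top',d); np.save('pics/topW.npy',W)
print(camera_info('top')); print(W[240,320], read_state()['eef_rot'])
snap('scene','scene')
E
```

```text
{'intrinsics': array([[495.17565902,   0.        , 315.93479855],
       [  0.        , 495.17565902, 248.21050551],
       [  0.        ,   0.        ,   1.        ]]), 'world_from_camera': array([[-2.13132135e-04, -9.80690043e-01,  1.95568385e-01,
         2.11457841e+02],
       [-9.99935416e-01, -2.01324750e-03, -1.11852953e-02,
         4.60317043e+01],
       [ 1.13630353e-02, -1.95558139e-01, -9.80626277e-01,
         1.14174580e+03],
       [ 0.00000000e+00,  0.00000000e+00,  0.00000000e+00,
         1.00000000e+00]])}
[ 4.58954275e+02  2.34105663e+01 -1.07614442e-01] [-3.14047919e+00 -3.97198528e-05  2.90981275e+00]
```

View pics/top.png

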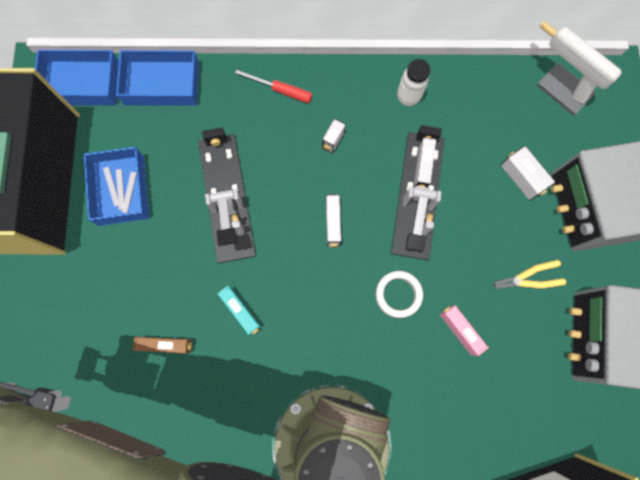

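View pics/scene.png

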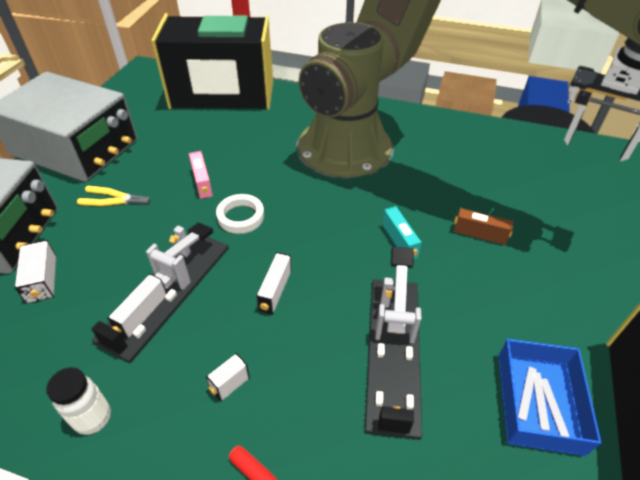

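The top picture shows these candidates: the silver cell at (333,220), a short one at (334,135), a thick one at (528,172), and one shut in the other tester at (427,160). Brown, turquoise and pink ones don't count. The cell at (333,220) is long and thin, so it fits. The open tester is at (226,198), with its pad near (230,238) and its end block at (214,138).

```bash
python3 - <<'E'
from h import *
im=cv2.imread('pics/top.png'); W=np.load('pics/topW.npy')
v,u=np.mgrid[:480,:640]; Z=W[...,2]
def rect(m,name):
    p=W[m]; r=cv2.minAreaRect(p[:,:2].astype(np.float32)); print(name,m.sum(),np.round(r[0],1),np.round(r[1],1),round(r[2],1),'z',np.percentile(p[:,2],[2,50,98]).round(1))
rect((Z>42)&(Z<58)&(abs(u-334)<20)&(abs(v-220)<40),'cell')
rect((Z>42)&(Z<58)&(abs(u-334)<20)&(abs(v-135)<25),'short')
b=(u>190)&(u<262)&(v>120)&(v<268)
rect(b&(Z>7)&(Z<18),'plate'); rect(b&(Z>7),'plate+all')
rect(b&(Z>18)&(Z<30),'guides')
m=b&(Z>55)&(v<155);rect(m,'endblock')
rect(b&(Z>100)&(v>200),'pad')
g=b&(Z>19)&(Z<30)
n,l,s,c=cv2.connectedComponentsWithStats((g).astype(np.uint8))
for i in range(1,n):
    if s[i,4]>8: print(c[i].round(),s[i,4],np.median(W[l==i],0).round(1))
c1=cv2.resize(im[115:275,185:355],None,fx=3.5,fy=3.5,interpolation=cv2.INTER_CUBIC); cv2.imwrite('pics/crop1.png',c1)
E
```

```text
cell 599 [498.4  -4.6] [111.5  28.3] 1.1 z [46.2 50.5 55. ]
short 326 [708.5  -7. ] [28.6 63.7] 60.7 z [43.4 50.6 55.1]
plate 3246 [552.9 233.8] [330.7 148.8] 11.4 z [ 7.9 12.3 16.7]
plate+all 4975 [452.9 199.5] [550.2 157. ] 16.5 z [  8.3  13.9 129.7]
guides 197 [561.8 250.8] [294.7  80.1] 12.7 z [18.2 23.5 29.5]
endblock 199 [457.8 175. ] [553.8  50.6] 22.4 z [  56.6   62.  1141.7]
pad 513 [351.7 163.4] [360.   64.1] 29.8 z [ 100.8  123.  1141.7]
[223. 142.] 14 [694.6 255.6  26.3]
[208. 144.] 11 [687.7 291.5  25.7]
[228. 154.] 36 [664.1 243.1  24.2]
[208. 157.] 39 [656.  291.5  23.1]
[234. 187.] 20 [581.  227.5  23.6]
[213. 191.] 21 [571.3 275.7  23.5]
```

View pics/crop1.png

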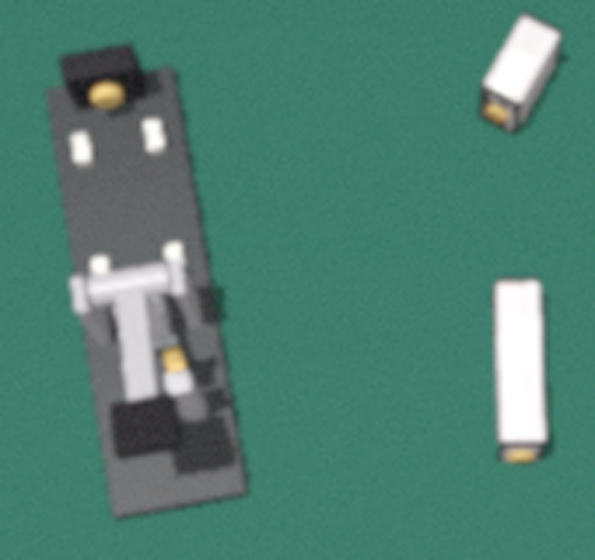

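The crop shows a silver cell with brass studs at crop (520,365), measuring about 112 x 28 mm on top at z=50. That makes it the 120 x 28 cell; the one at crop (522,70) is the 70 mm short one. The open tester's four white guides are at crop (80,148), (153,135), (98,265) and (173,250). They put the bay centre near (618,259), with its axis at 10.6°.

```bash
python3 -m handwheel '0.55 -0.8 0 0.24 0; 0.55 -0.8 0 0.24 0; 0.55 -0.8 0 0.24 0; 0.55 -0.8 0 0.24 0; 0.55 -0.8 0 0.24 0; 0.55 -0.8 0 0.24 0; 0.55 -0.8 0 0.24 0; 0.55 -0.8 0 0.24 0; 0.55 -0.8 0 0.24 0; 0.55 -0.8 0 0.24 0; 0.55 -0.8 0 0.24 0; 0.55 -0.8 0 0.24 0' 25
```

```text
clock: 1.1
eef_pos: [390.9, 149.4, 205.5]
eef_rot: [3.142, 0.0, -3.121]
wrist_force: [0.4, 1.5, 0.1]
finger_gap: 94.2
finger_force: 0.0
```

```bash
python3 -m handwheel '0.54 -0.77 0 0 0; 0.54 -0.77 0 0 0; 0.54 -0.77 0 0 0; 0.54 -0.77 0 0 0; 0.53 -0.77 0 0 0; 0 0 0 0 0; 0 0 0 0 0'; python3 - <<'E'
from h import *
i=camera_info('wrist'); print(read_state()['eef_pos'], i)
snap('wrist','wr1')
E
```

```text
clock: 1.68
eef_pos: [498.1, -4.0, 204.7]
eef_rot: [3.141, -0.001, -3.125]
wrist_force: [-0.3, 0.5, 0.2]
finger_gap: 94.0
finger_force: 0.0
[498.13021798  -3.96211227 204.69742225] {'intrinsics': array([[371.64829954,   0.        , 321.91976453],
       [  0.        , 371.64829954, 237.80502802],
       [  0.        ,   0.        ,   1.        ]]), 'world_from_camera': array([[-1.68324619e-02,  9.68057099e-01,  2.50164189e-01,
         4.25595640e+02],
       [ 9.99858298e-01,  1.62398295e-02,  4.43306658e-03,
        -5.53448663e+00],
       [ 2.28837796e-04,  2.50203360e-01, -9.68193279e-01,
         3.83956427e+02],
       [ 0.00000000e+00,  0.00000000e+00,  0.00000000e+00,
         1.00000000e+00]])}
```

View pics/wr1.png

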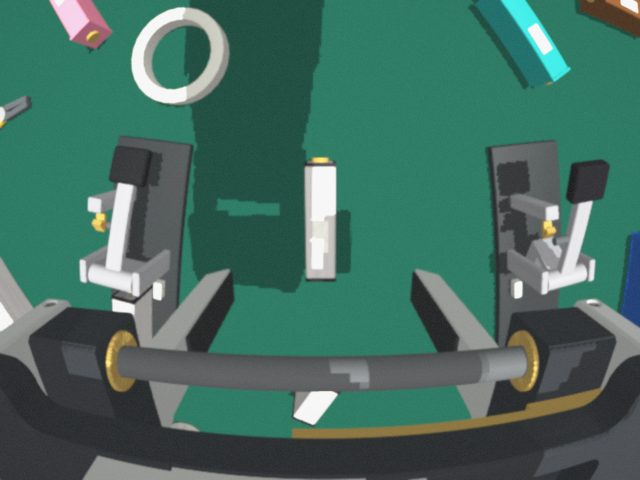

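The wrist picture shows the cell at (320,222) between the fingers, with its near stud at (320,160). I'll measure it from this view's depth.

```bash
cat >> h.py <<'E'
def wworld(d,i):
    K=np.array(i['intrinsics']); T=np.array(i['world_from_camera'])
    v,u=np.mgrid[:480,:640]; x=(u-K[0,2])/K[0,0]; y=(v-K[1,2])/K[1,1]; t=np.hypot(x,y)+1e-9
    s=np.tan(t)/t
    return np.stack([x*s*d,y*s*d,d,np.ones_like(d)],-1)@T.T[:,:3]
E
python3 - <<'E'
from h import *
W=wworld(np.load('pics/wr1.npy'),camera_info('wrist')); Z=W[...,2]
v,u=np.mgrid[:480,:640]
m=(Z>40)&(Z<60)&(abs(u-320)<22)&(v>150)&(v<290)
p=W[m]; r=cv2.minAreaRect(p[:,:2].astype(np.float32)); print(r,np.median(p,0),p[:,0].min(),p[:,0].max(),W[100,400])
E
```

```text
((498.2734069824219, -4.964290618896484), (112.77771759033203, 28.814971923828125), 1.0457799434661865) [495.39219668  -4.84780315  50.20692422] 441.6598990582297 554.8297150553954 [376.24985502  74.9923671    0.99543507]
```

Cell found at (498.3, -5.0), 1.0°. This agrees with the top camera. Now I'll go down and grip.

```bash
python3 -m handwheel '0 -0.02 -0.9 0 0; 0 0 -0.9 0 0; 0 0 -0.9 0 0; 0 0 -0.9 0 0; 0 0 -0.7 0 0; 0 0 -0.45 0 0; 0 0 0 0 0; 0 0 0 0 0; 0 0 0 0 0.4; 0 0 0 0 0.7; 0 0 0 0 0.9; 0 0 0 0 0.9' 25; python3 -m handwheel '0 0 0 0 0.9; 0 0 0 0 0.9; 0 0 0 0 0.9; 0 0 0 0 0.9;0 0 0 0 0.9;0 0 0 0 0.9'
```

```text
clock: 2.73
eef_pos: [498.4, -3.5, 16.4]
eef_rot: [-3.141, 0.002, -3.122]
wrist_force: [0.9, 0.0, 0.1]
finger_gap: 71.0
finger_force: 0.0
clock: 3.23
eef_pos: [498.0, -3.6, 15.4]
eef_rot: [-3.141, -0.0, -3.122]
wrist_force: [0.6, -0.8, -0.1]
finger_gap: 31.0
finger_force: 0.7
```

```bash
python3 -m handwheel '0 0 0 0 0.9; 0 0 0 0 0.9; 0 0 0 0 0.9; 0 0 0 0 0.9'; python3 -m handwheel '0 0 0.3 0 0.9; 0 0 0.6 0 0.9; 0 0 0.8 0 0.9; 0 0 0.8 0 0.9; 0 0 0.8 0 0.9; 0 0 0.5 0 0.9; 0 0 0 0 0.9; 0 0 0 0 0.9'
```

```text
clock: 3.57
eef_pos: [498.0, -3.6, 15.5]
eef_rot: [-3.141, 0.0, -3.122]
wrist_force: [0.6, -1.8, -0.2]
finger_gap: 27.8
finger_force: 25.0
clock: 4.23
eef_pos: [497.9, -3.4, 167.2]
eef_rot: [3.142, 0.001, -3.122]
wrist_force: [-1.1, 0.4, -3.7]
finger_gap: 28.1
finger_force: 25.0
```

Gripped (gap 28 mm, 25 N) and lifted. Before moving over, I'll check the bay frame from the top image: end block, hinge, pad and plate.

```bash
python3 - <<'E'
from h import *
W=np.load('pics/topW.npy'); im=cv2.imread('pics/top.png')
a=np.radians(10.6); c=np.array([618.1,259.5])
X=(W[...,0]-c[0])*np.cos(a)+(W[...,1]-c[1])*np.sin(a); Y=-(W[...,0]-c[0])*np.sin(a)+(W[...,1]-c[1])*np.cos(a); Z=W[...,2]
def q(n,m):
    print(n,m.sum(),'X',np.percentile(X[m],[1,10,50,90,99]).round(1),'Y',np.percentile(Y[m],[1,10,50,90,99]).round(1),'Z',np.median(Z[m]).round(1))
R=(abs(Y)<60)
q('block',R&(X>50)&(X<120)&(Z>54)&(Z<70))
q('hinge',R&(X>-110)&(X<-50)&(Z>82)&(Z<105))
q('pad',R&(X<-140)&(X>-220)&(Z>105)&(Z<145))
q('guides',R&(abs(X)<60)&(Z>20)&(Z<28))
# plate, low saturation dark
hsv=cv2.cvtColor(im,cv2.COLOR_BGR2HSV)
m=(abs(X)<260)&(abs(Y)<60)&(Z>6)&(Z<18)&(hsv[...,1]<90); q('plate',m)
print(cv2.minAreaRect(np.stack([X[m],Y[m]],-1).astype(np.float32)))
for lo,hi in((-55,-30),(-30,0),(0,30),(30,60)):
    k=m&(X>lo)&(X<hi); print(np.percentile(Y[k],[2,98]))
E
```

```text
block 197 X [72.8 74.5 81.6 90.8 94. ] Y [-24.1 -19.8  -0.3  20.5  24.7] Z 61.8
hinge 346 X [-108.4  -98.5  -83.7  -73.8  -70. ] Y [-35.3 -29.6  -1.1  27.9  33.2] Z 90.0
pad 391 X [-199.2 -196.6 -178.2 -151.2 -141.4] Y [-21.4 -16.7  -1.8  12.9  17.5] Z 124.0
guides 106 X [-48.7 -45.1  36.3  49.4  52.9] Y [-29.8 -28.   19.9  27.7  30.2] Z 23.6
plate 3228 X [-210.5 -192.6  -31.6   61.6   89.4] Y [-45.3 -39.8  -5.5  36.7  43.4] Z 12.3
((-57.9058837890625, -0.7209281921386719), (309.22314453125, 90.3207778930664), 0.3717602491378784)
[-44.59274     40.65452159]
[-43.67418839  42.43519094]
[-43.58962477  42.71047668]
[-43.47104115  43.190324  ]
```

Bay centre refined to (619.7, 259.1) and the axis to about 10.9°. The plate measures 309 x 90, and the guides and pad are where they should be.

```bash
python3 -m handwheel '0.2 0.4 0 0.25 0.9; 0.38 0.82 0 0.25 0.9; 0.38 0.82 0 0.25 0.9; 0.38 0.82 0 0.25 0.9; 0.38 0.82 0 0.25 0.9; 0.38 0.82 0 0.25 0.9; 0.38 0.82 0 0.25 0.9; 0.38 0.82 0 0.25 0.9; 0.18 0.42 0 0 0.9; 0 0 0 0 0.9; 0 0 0 0 0.9; 0 0 0 0 0.9'; python3 - <<'E'
from h import *
i=camera_info('wrist'); im,d=snap('wrist','wr2'); np.save('pics/wr2T.npy',i['world_from_camera'])
im,d=snap('top','top2'); np.save('pics/top2W.npy',world('top',d))
E
```

```text
clock: 5.23
eef_pos: [618.9, 258.2, 165.2]
eef_rot: [-3.141, -0.003, -2.948]
wrist_force: [0.1, -0.7, -3.9]
finger_gap: 27.6
finger_force: 25.0
```

View pics/wr2.png

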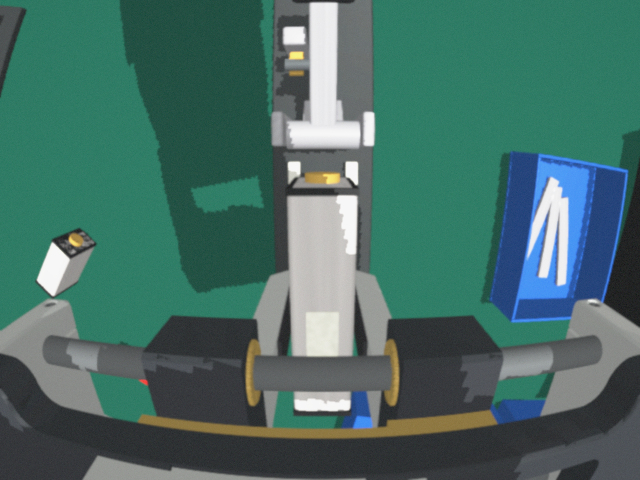

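The wrist picture shows the cell held over the bay. The near guides are at (293,172) and (352,172), the hinge at (323,135), and the cell's stud end at (322,178), aligned by eye. I'll measure the fit from this frame.

```bash
python3 - <<'E'
from h import *
T=np.load('pics/wr2T.npy'); i=dict(camera_info('wrist')); i['world_from_camera']=T
W=wworld(np.load('pics/wr2.npy'),i)
a=np.radians(11.0); c=np.array([619.7,259.1])
X=(W[...,0]-c[0])*np.cos(a)+(W[...,1]-c[1])*np.sin(a); Y=-(W[...,0]-c[0])*np.sin(a)+(W[...,1]-c[1])*np.cos(a); Z=W[...,2]
v,u=np.mgrid[:480,:640]
def q(n,m): print(n,m.sum(),'X',np.percentile(X[m],[1,10,50,90,99]).round(1),'Y',np.percentile(Y[m],[1,10,50,90,99]).round(1),'Z',np.percentile(Z[m],[2,50,98]).round(1))
q('gL',(abs(u-293)<10)&(abs(v-172)<16)&(Z>19)&(Z<30))
q('gR',(abs(u-352)<10)&(abs(v-172)<16)&(Z>19)&(Z<30))
q('hinge',(abs(u-323)<55)&(abs(v-130)<25)&(Z>80)&(Z<105))
m=(u>280)&(u<365)&(v>165)&(v<260)&(Z>150)&(Z<215); q('cell',m)
m&=(Z>195); q('celltop',m); r=cv2.minAreaRect(np.stack([X[m],Y[m]],-1).astype(np.float32)); print(r)
for lo,hi in((-170,-140),(-140,-110),(-60,-30),(-30,0)):
    k=(u>240)&(u<400)&(v<260)&(Z>7)&(Z<17)&(X>lo)&(X<hi); 
    if k.sum()>20: print(lo,np.percentile(Y[k],[1,99]))
e=read_state()['eef_pos']; e=e[:2]-c; print('tcp bay',e[0]*np.cos(a)+e[1]*np.sin(a),-e[0]*np.sin(a)+e[1]*np.cos(a))
E
```

```text
gL 200 X [-58.9 -57.4 -52.1 -45.3 -41. ] Y [-30.6 -29.6 -26.2 -21.8 -20.9] Z [19.9 23.8 25.1]
gR 203 X [-58.3 -57.2 -50.6 -44.5 -40.1] Y [18.9 19.5 24.6 28.  28.4] Z [20.  23.8 25.5]
hinge 3332 X [-98.9 -93.5 -82.6 -73.6 -70.8] Y [-34.9 -28.8  -1.2  27.2  33.3] Z [82.3 89.3 92.7]
cell 5868 X [-60.3 -56.3 -44.9 -30.6 -27.3] Y [-15.1 -12.3  -1.1   9.9  12.6] Z [170.7 199.7 201.5]
celltop 5069 X [-56.4 -54.3 -42.6 -30.2 -27.3] Y [-15.  -12.4  -1.1   9.9  12.6] Z [197.8 199.8 201.5]
((-41.461997985839844, -0.960118293762207), (30.296051025390625, 29.04973030090332), 0.430815726518631)
-170 [-45.12050157  43.29429058]
-140 [-44.85052291  43.17671488]
-60 [-45.33300364  43.36079715]
-30 [-45.80379018  44.06224456]
tcp bay -0.676762622156496 -1.120964377143728
```

The cell sits at bay Y ≈ -1 against a guide mid-line of about -1, and its ends are at ±60 in a bay of ±67. So I can lower it.

```bash
python3 -m handwheel '0 0 -0.4 0 0.9; 0 0 -0.7 0 0.9; 0 0 -0.7 0 0.9; 0 0 -0.5 0 0.9; 0 0 -0.4 0 0.9; 0 0 -0.3 0 0.9; 0 0 -0.2 0 0.9; 0 0 0 0 0.9; 0 0 0 0 0.9; 0 0 0 0 0.9'
```

```text
clock: 6.17
eef_pos: [620.1, 259.0, 40.7]
eef_rot: [3.141, 0.002, -2.948]
wrist_force: [0.2, 0.0, -3.0]
finger_gap: 27.6
finger_force: 25.0
```

```bash
python3 -m handwheel '0 0 -0.1 0 0.9; 0 0 -0.1 0 0.9; 0 0 -0.05 0 0.9; 0 0 0 0 0.9; 0 0 0 0 0.9; 0 0 0 0 0.9'; python3 -m handwheel '0 0 -0.03 0 0.9; 0 0 -0.02 0 0.9; 0 0 0 0 0.9; 0 0 0 0 0.9'
```

```text
clock: 6.67
eef_pos: [619.6, 258.9, 29.6]
eef_rot: [3.142, 0.0, -2.948]
wrist_force: [0.3, -0.2, -4.0]
finger_gap: 27.8
finger_force: 25.0
clock: 7.0
eef_pos: [619.6, 258.9, 27.5]
eef_rot: [3.142, 0.0, -2.948]
wrist_force: [0.5, -0.8, -2.2]
finger_gap: 27.7
finger_force: 25.0
```

```bash
python3 -m handwheel '0 0 -0.02 0 0.9; 0 0 -0.01 0 0.9; 0 0 0 0 0.9; 0 0 0 0 0.9'; python3 -m handwheel '0 0 0 0 0.6; 0 0 0 0 0.55; 0 0 0 0 0.5; 0 0 0 0 0.45; 0 0 0 0 0.45; 0 0 0 0 0.45'
```

```text
clock: 7.33
eef_pos: [619.7, 258.9, 27.5]
eef_rot: [3.142, 0.001, -2.948]
wrist_force: [-5.2, -2.6, 7.6]
finger_gap: 27.8
finger_force: 25.0
clock: 7.83
eef_pos: [619.6, 258.9, 26.2]
eef_rot: [-3.142, 0.0, -2.948]
wrist_force: [0.2, -0.0, 0.7]
finger_gap: 51.4
finger_force: 0.0
```

```bash
python3 -m handwheel '0 0 0.3 0 0.45; 0 0 0.7 0 0.45; 0 0 0.9 0 0.45; 0 0 0.9 0 0.45; 0 0 0.9 0 0.45; 0 0 0.7 0 0.5; -0.4 -0.08 0 0 0.7; -0.8 -0.16 0 0 1; -0.8 -0.16 0 0 1; -0.8 -0.16 0 0 1; -0.8 -0.16 0 0 1; -0.8 -0.16 0 0 1'; python3 -m handwheel '0 0 0 0 1; 0 0 0 0 1;0 0 0 0 1; 0 0 0 0 1; 0 0 0 0 1'; python3 - <<'E'
from h import *
im,d=snap('top','top3'); W=world('top',d)
i=camera_info('wrist'); im2,d2=snap('wrist','wr3'); W2=wworld(d2,i)
a=np.radians(11.0); c=np.array([619.7,259.1])
v,u=np.mgrid[:480,:640]
for n,W in(('top',W),('wr',W2)):
    X=(W[...,0]-c[0])*np.cos(a)+(W[...,1]-c[1])*np.sin(a); Y=-(W[...,0]-c[0])*np.sin(a)+(W[...,1]-c[1])*np.cos(a); Z=W[...,2]
    def q(t,m): print(n,t,m.sum(),'X',np.percentile(X[m],[1,10,50,90,99]).round(1),'Y',np.percentile(Y[m],[1,10,50,90,99]).round(1),'Z',np.percentile(Z[m],[2,50,98]).round(1)) if m.sum() else 0
    q('cell',(abs(X)<70)&(abs(Y)<35)&(Z>54)&(Z<70)&(X<66))
    q('pad',(X<-150)&(X>-220)&(abs(Y)<35)&(Z>100)&(Z<140))
cv2.imwrite('pics/pair.png',cv2.resize(np.hstack([im,im2])[:,:,::-1],(800,300)))
E
```

```text
clock: 8.83
eef_pos: [441.9, 223.2, 203.0]
eef_rot: [3.141, 0.001, -2.948]
wrist_force: [1.1, 0.9, 1.1]
finger_gap: 10.5
finger_force: 0.0
clock: 9.25
eef_pos: [444.3, 223.8, 202.2]
eef_rot: [-3.142, -0.0, -2.948]
wrist_force: [-1.0, 0.2, 0.3]
finger_gap: 0.2
finger_force: 0.0
top cell 48 X [20.8 28.1 46.  55.2 57.5] Y [-13.3 -12.9 -10.4  -5.2  -2. ] Z [54.9 61.3 65.7]
wr cell 335 X [-55.6   1.8  23.7  44.5  53.7] Y [-7.9 -5.6 -2.2  2.8  4.4] Z [61.  62.4 63.7]
wr pad 2805 X [-201.5 -199.2 -184.4 -167.  -157.6] Y [-20.2 -16.1  -0.8  14.6  18.7] Z [113.6 125.6 130.8]
```

View pics/pair.png

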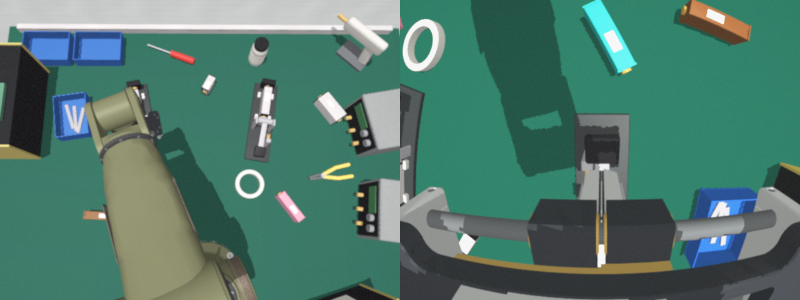

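Left (top camera): the arm hides the tester. Right (wrist): the black pad is at (602,150), just past the closed fingertips. Depth gives the cell top at Z = 62 from X -56 to +57, so it is seated flat. The pad centre is near bay X -182, Y -1, and z 125. I'll move out 5 mm and press.

```bash
python3 -m handwheel '-0.12 -0.02 -0.4 0 1; 0 0 -0.6 0 1; 0 0 -0.5 0 1; 0 0 -0.2 0 1; 0 0 -0.1 0 1; 0 0 -0.1 0 1; 0 0 -0.1 0 1; 0 0 -0.1 0 1; 0 0 0 0 1'; python3 -m handwheel '0 0 -0.15 0 1; 0 0 -0.15 0 1; 0 0 -0.15 0 1; -0.02 0 -0.15 0 1; 0 0 -0.1 0 1; 0 0 0 0 1'
```

```text
clock: 10.1
eef_pos: [438.9, 223.0, 118.2]
eef_rot: [3.141, 0.001, -2.948]
wrist_force: [-0.0, -0.1, 2.9]
finger_gap: 0.4
finger_force: 1.5
clock: 10.6
eef_pos: [437.3, 222.7, 89.4]
eef_rot: [-3.141, -0.002, -2.947]
wrist_force: [-5.2, -1.3, 5.7]
finger_gap: 0.5
finger_force: 3.1
```

```bash
python3 -m handwheel '-0.02 0 -0.15 0 1; 0 0 -0.15 0 1; -0.02 0 -0.1 0 1; 0 0 -0.1 0 1; 0 0 -0.05 0 1; 0 0 0 0 1; 0 0 0 0 1'; python3 -m handwheel '0 0 -0.05 0 1; 0 0 -0.05 0 1; 0 0 -0.04 0 1; 0 0 0 0 1; 0 0 0 0 1'
```

```text
clock: 11.18
eef_pos: [436.5, 222.9, 68.1]
eef_rot: [3.142, 0.0, -2.948]
wrist_force: [0.8, 0.5, 1.0]
finger_gap: 0.6
finger_force: 0.8
clock: 11.6
eef_pos: [437.1, 223.1, 63.2]
eef_rot: [3.141, 0.002, -2.947]
wrist_force: [2.1, -0.8, 8.6]
finger_gap: 0.4
finger_force: 3.7
```

```bash
python3 -m handwheel '0 0 -0.05 0 1; 0 0 -0.05 0 1; 0 0 0 0 1; 0 0 0 0 1'; python3 -m handwheel '0 0 -0.05 0 1; 0 0 -0.03 0 1; 0 0 0 0 1; 0 0 0 0 1'
```

```text
clock: 11.93
eef_pos: [437.5, 223.2, 59.5]
eef_rot: [3.141, 0.003, -2.948]
wrist_force: [3.7, -0.3, 8.8]
finger_gap: 0.1
finger_force: 4.0
clock: 12.27
eef_pos: [438.1, 223.4, 57.9]
eef_rot: [3.141, 0.005, -2.947]
wrist_force: [-3.8, -3.7, 30.6]
finger_gap: 0.4
finger_force: 14.9
```

The force jumped to 31 N at z 58, so that is the end stop. I'll back off gently and check that the catch holds.

```bash
python3 -m handwheel '0 0 0.1 0 1; 0 0 0.1 0 1; 0 0 0.1 0 1; 0 0 0.1 0 1; 0 0 0.1 0 1; 0 0 0 0 1; 0 0 0 0 1'; python3 -m handwheel '0 0 0.7 0 1; 0 0 0.8 0 1; 0 0 0.8 0 1; 0 0 0.8 0 1; -0.7 -0.6 0 0 1; -0.7 -0.6 0 0 1; -0.4 -0.8 0 0 1; 0 -0.9 0 0 1; 0 -0.9 0 0 1; 0 -0.9 0 0 1; 0 -0.9 0 0 1; 0 0 0 0 1'; python3 - <<'E'
from h import *
im,d=snap('top','top4'); W=world('top',d)
a=np.radians(11.0); c=np.array([619.7,259.1])
X=(W[...,0]-c[0])*np.cos(a)+(W[...,1]-c[1])*np.sin(a); Y=-(W[...,0]-c[0])*np.sin(a)+(W[...,1]-c[1])*np.cos(a); Z=W[...,2]
def q(t,m): print(t,m.sum(),'X',np.percentile(X[m],[1,10,50,90,99]).round(1),'Y',np.percentile(Y[m],[1,50,99]).round(1),'Z',np.percentile(Z[m],[2,50,98]).round(1)) if m.sum() else 0
q('cell',(abs(X)<67)&(abs(Y)<25)&(Z>54)&(Z<70))
q('pad',(X<-165)&(X>-225)&(abs(Y)<22)&(Z>35)&(Z<200))
cr=im[105:275,150:310]
im2,d2=snap('scene','scene4')
A=cv2.resize(cr,(480,510),interpolation=cv2.INTER_CUBIC); B=cv2.resize(im2[220:440,330:460],(301,510),interpolation=cv2.INTER_CUBIC)
cv2.imwrite('pics/fin.png',np.hstack([A,B])[:,:,::-1])
E
```

```text
clock: 12.85
eef_pos: [436.2, 222.9, 75.3]
eef_rot: [-3.142, -0.0, -2.948]
wrist_force: [0.2, 0.2, -0.5]
finger_gap: 0.4
finger_force: 0.0
clock: 13.85
eef_pos: [364.0, -5.6, 199.3]
eef_rot: [-3.141, -0.0, -2.953]
wrist_force: [0.0, -0.2, -0.1]
finger_gap: 0.2
finger_force: 0.0
cell 593 X [-50.7 -41.6   3.9  51.5  60.7] Y [-12.9   0.7  15. ] Z [56.8 62.4 66.7]
pad 319 X [-206.2 -203.2 -187.8 -172.4 -165.7] Y [-19.4  -0.2  19.8] Z [58.8 65.2 71.3]
```

View pics/fin.png

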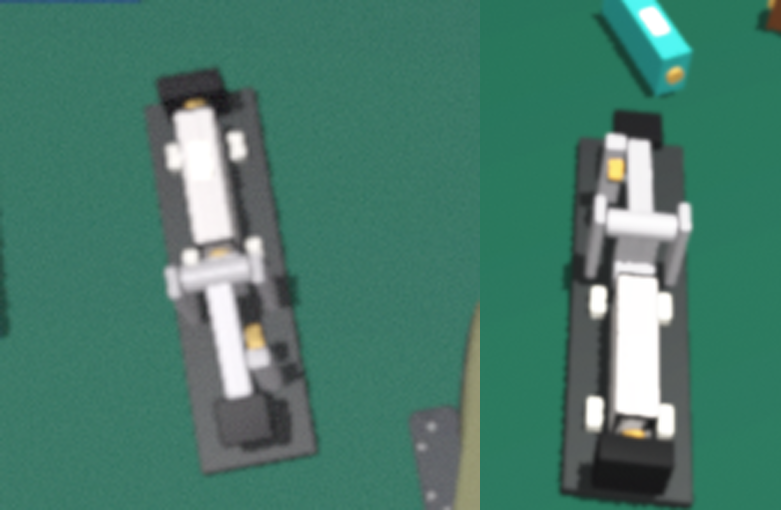

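The picture shows the cell in the bay (crop 205,170), pushed onto the contact at (193,103), with the lever down at (235,340) and the pad at (243,418). The pad measures z 65 and X -188, against 64 and -186 expected when the catch holds it. The robot is clear.

```bash
python3 -c "from cell import sign_off; print(sign_off())"
```

```text
the job is handed in; nothing more can be done
None
```

The 120 mm cell is in the open tester's bay on its long narrow side and clamped, the lever is latched down by its catch, the arm is clear, and the job was handed in at about 14 s.

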